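# Sort the power-cut bits on the lantern shelf

### The job

Sort the loose bits on the lantern shelf: lay the matchbox flat in the square drawer, the plug-in charger flat, right side up, in the long drawer, and set the tea light upright in the middle of the glass ashtray. Stand the two big battery cells upright in the light crate, one in the middle of each half so that it is evenly loaded, without tipping the crate or shoving it along the shelf.

Things in the scene. Friction and masses are not known exactly. Their poses are not given: they have to be found in the camera images.
- cell_a: One of two identical large D-size battery cells standing upright on the shelf: plain dark steel cylinder with a copper band near the top, diameter 33 mm, 58 mm tall plus a 3 mm contact nub, about 140 g. Origin: centre of its underside; z up. The two cells are interchangeable.
- cell_b: The other identical D-size cell, standing upright: diameter 33 mm, 58 mm tall plus a 3 mm nub, about 140 g. Origin: centre of its underside; z up.
- matchbox: Cardboard matchbox lying flat: 53 mm along its x, 36 mm along its y, 15 mm high, 20 g, dark striking strips on the two long sides. Origin: centre of its underside; z up.
- charger: Black plug-in charger, a block 50 mm along its x, 45 mm along its y, 28 mm high, with two brass pins sticking out 19 mm from its +x face at half height; 70 g. Origin: centre of the block's underside; z up.
- tealight: Tea light: white candle in a round aluminium cup, diameter 39 mm, 16 mm high, with a 4 mm wick on top, 16 g. Origin: centre of its underside; z up.
- crate: Light open grey plastic crate, loose, 90 g: 170 mm along its x, 110 mm along its y, walls 4 mm (plus a thin 4 mm rim lip), on one central foot 80 x 80 x 8 mm, so a load far out at one end could tip it. Inner floor 12 mm, rim 47 mm above the origin. Origin: centre of the foot's underside; z up. Its halves lie to +x and -x, middles about 42 mm from the origin; no divider.
- square_drawer: Square white plastic drawer lifted out of its unit, open on top, loose, 220 g: 116 x 116 mm outside, 36 mm high, walls and floor 3 mm. A small pull tab on its -x face. Origin: centre of its underside; z up.
- long_drawer: Longer white plastic drawer lifted out of its unit, open on top, loose, 220 g: 160 mm along its x by 116 mm along its y outside, 36 mm high, walls and floor 3 mm. A small pull tab on its -x face. Origin: centre of its underside; z up.
- ashtray: Round clear glass ashtray with three small studs on the rim (look only, 2 mm proud), loose, 380 g: outside diameter 104 mm at the foot and 120 mm at the rim, 28 mm high, wall 8 mm, floor 8 mm thick (inner diameter about 90 mm at the floor, 104 mm at the rim). Origin: centre of its underside; z up.

How it is judged:
At the end, for the whole second after the job is handed in: Matchbox flat in the square drawer; charger flat in the long drawer; tea light upright, within 15 mm of the ashtray's centre; one cell upright in each crate half, 27 to 57 mm from its middle lengthwise, within 20 mm of its centre line; containers level, all released and at rest (((x of cell_a in the frame of crate between 0.027 and 0.057 m and x of cell_b in the frame of crate between -0.057 and -0.027 m) or (x of cell_b in the frame of crate between 0.027 and 0.057 m and x of cell_a in the frame of crate between -0.057 and -0.027 m)) and y of cell_a in the frame of crate between -0.02 and 0.02 m and z of cell_a in the frame of crate between 0.006 and 0.018 m and angle between each of cell_a, cell_b's own z axis and vertical below 0.12 rad and y of cell_b in the frame of crate between -0.02 and 0.02 m and z of cell_b in the frame of crate between 0.006 and 0.018 m and x of matchbox in the frame of square_drawer between -0.042 and 0.042 m and y of matchbox in the frame of square_drawer between -0.042 and 0.042 m and z of matchbox in the frame of square_drawer between -0.002 and 0.009 m and x of charger in the frame of long_drawer between -0.06 and 0.06 m and y of charger in the frame of long_drawer between -0.04 and 0.04 m and z of charger in the frame of long_drawer between -0.002 and 0.009 m and horizontal distance between tealight and ashtray below 0.015 m and z of tealight in the frame of ashtray between 0.003 and 0.014 m and angle between each of matchbox, charger, tealight's own z axis and vertical below 0.15 rad and linear speed of each of cell_a, cell_b, matchbox, charger, tealight, crate, square_drawer, long_drawer, ashtray below 0.02 m/s and angle between each of crate, square_drawer, long_drawer, ashtray's own z axis and vertical below 0.06 rad); the robot touches nothing.
It fails at once if the crate is shoved more than 30 mm from where it stood (distance of crate from where it was at the start of the episode above 0.03 m).
It fails at once if the crate is tipped by more than 0.2 rad (angle between crate's own z axis and vertical above 0.2 rad).
It also fails if it takes over 136 s, if anything falls off the work surface, if the arm or the gripper's body presses on something with over 40 N, if the wrist force passes 120 N, or if a joint passes its speed limit or range.

### The arm

A 7-joint arm with a two-finger parallel gripper is mounted at the origin on the work surface. World frame = base frame: x ahead of the robot, y to its left, z up, the work surface at z = 0. Lengths are in m, angles in rad, forces in N, time in s.
With the tool pointing down it reaches from about 0.425 to 0.875 m from the base axis. Payload 4.7 kg.
Tool frame: the origin (TCP) lies at the very end of the fingers, on their centre line; the grasp point (between the pads) lies 19 mm behind it; x points along the fingers, y is the direction in which the jaws open and shut, and the axes are right-handed (so a half turn about x gives the same grasp; the last joint's range is limited). The gripper opens to 85 mm and grips with 20 to 120 N. Pads are 22 mm wide; open, the fingers measure 114 mm over their backs; the gripper's body (76 mm by 85 mm) begins 54 mm behind the grasp point. The pads swing forward as they close: fully open they stand 13 mm farther back than shut.
Start: joints at [-1.147, 0.321, -0.07, 1.45, 0.023, 1.371, -0.057], TCP at [0.259, 0.596, 0.231] pointing down, gripper open.
Joint ranges: [-2.86, 2.86], [-0.3, 2.09], [-1.38, 1.24], [0.06, 2.45], [-1.56, 4.7], [0.09, 2.05], [-2.69, 2.69]. Speed limits (rad/s): [2.57, 2.57, 3.14, 3.14, 3.14, 3.14, 3.14].

### API

Orientations are given as a unit quaternion [x, y, z, w].
In Python, from rig import robot gives the robot as it stands.
- The arm moves only by the shell command python3 -m crank 'ROWS' [FORCE]. ROWS is JSON, a list of rows, each an object with "dp": the shift along the world's x, y, z in m, a list of three; "yaw": the turn about the world's z in degrees; "grip": the finger opening in m, from 0 to 0.0854. A call has 1 to 20 rows; each row shifts and turns the commanded pose from where the row before left it; what a row does not reach is not made up. A row lasts 1/12 s, in which the tool goes at most 41.7 mm and 7.16 degrees, less where a joint would pass 70% of its speed; a pose out of reach is approached as far as the arm can. A call is refused whole if a number of a shift passes 0.0417 or a number of a turn 7.16, either way. A call with a gripper value outside its range is refused whole. The fingers move at their own pace and stop on an object; FORCE is the grip in N (left out, the last holds). Time passes only in rows, so rows that do not move let the fingers close. It gives the time, the measured TCP pose, the force and the opening at its end, in the units of the state.
- robot.state(): the state, without advancing time (a new reading comes with each control period).
- robot.capture(name): name is "scene" or "side" or "wrist"; returns a dict with "image" (384x512x3 uint8, blue, green, red), "camera_matrix" (3x3 intrinsics, pixels), "world_from_camera" (4x4, takes a point from camera to world coordinates). Camera axes: x right, y down, z forward; pixel columns grow to the right and rows downward; lengths in m; the calibration is good to about 2 mm. A picture is of the moment at which its call begins. There is no depth.
- robot.sign_off(): hands the job in, once; it reports no verdict.
Trained networks look in a picture, given as the dict that the camera call returned (one of the last four; its "shot" number tells which), for a name from the list of things; names that differ only in an ending like _2 or _b are one class to them, and where a whole thing is asked for, a point or a joint stands for the part that bears it (a point fixed in the world has none). Each returns a list of dicts, best first, with "score" (0 to 1); they miss things now and then, are a little off and sometimes report something else, mostly with a low value. They report only what shows in the picture. A call takes as long as a camera call.
- robot.spot_in(picture, label): "location" ([row, column] in pixels, amid what is visible of it).
- robot.place_of(picture, label): "location" ([row, column] in pixels: a listed point, or the origin of a listed thing).
The state is a dict: "time_s": time; "joint_positions": joint angles; "joint_vel": joint speeds; "joint_torque": joint torques, N m; "position": TCP position; "tcp_rot": TCP orientation; "force": force on the tool from outside, world axes, zero at the start; "moment": the same for the moment, N m; "finger_gap": opening from 0.0 (shut) to 1.0 (fully open).
Only numpy, scipy, OpenCV 4.12 (cv2) and the standard library are available. Lean on these libraries where they do the work, as an engineer would, in place of code of your own. Each camera call takes 0.05 s, during which the arm holds its last target. There are 200 camera calls.

## Working session

There is one attempt and no reset: what is moved stays moved. The work goes in short steps, Python scripts to look and compute and a shell command to move; the robot and the scene stay as the last step left them, time stands still between calls to the robot, and variables do not carry over. Pictures are saved under pics/ and viewed, about 12 in all and at most 16, crops included, and the job is handed in when it is done.

```bash
ls; mkdir -p pics
cat > h.py <<'E'
import numpy as np, cv2, json
from rig import robot
def ray(p,rc):
    K=np.array(p["camera_matrix"]);T=np.array(p["world_from_camera"])
    d=T[:3,:3]@np.linalg.inv(K)@[rc[1],rc[0],1.];return T[:3,3],d
def at(p,rc,z):
    o,d=ray(p,rc);return o+d*(z-o[2])/d[2]
def px(p,X):
    K=np.array(p["camera_matrix"]);T=np.linalg.inv(np.array(p["world_from_camera"]))
    c=K@(T[:3,:3]@np.array(X)+T[:3,3]);return c[1]/c[2],c[0]/c[2]
E
python3 - <<'E'
from h import *
s=robot.state();print(s["time_s"],s["position"],s["tcp_rot"],s["finger_gap"])
P={n:robot.capture(n) for n in("scene","side")}
for n,p in P.items():
    cv2.imwrite(f"pics/{n}0.png",p["image"]);print(n,np.round(p["world_from_camera"],3).tolist())
    for l in["cell_a","matchbox","charger","tealight","crate","square_drawer","long_drawer","ashtray"]:
        for r in robot.place_of(p,l)[:3]:
            if r["score"]>.2: print(n,l,round(r["score"],2),np.round(r["location"]),np.round(at(p,r["location"],0.),3))
print(robot.state()["time_s"])
E
```

```text
pics
0.0 [0.25877927 0.59565077 0.23019405] [ 0.14317386  0.69242894 -0.14455512  0.69220461] 1.000704777982203
scene [[0.48, 0.506, -0.716, 1.267], [0.877, -0.282, 0.389, -0.443], [-0.005, -0.815, -0.579, 0.684], [0.0, 0.0, 0.0, 1.0]]
scene cell_a 0.8 [160. 319.] [0.377 0.267 0.   ]
scene cell_a 0.76 [222. 138.] [ 0.397 -0.285  0.   ]
scene cell_a 0.53 [169. 377.] [0.497 0.383 0.   ]
scene matchbox 0.6 [182. 287.] [0.426 0.122 0.   ]
scene charger 0.72 [213. 194.] [ 0.43  -0.152  0.   ]
scene charger 0.57 [182. 289.] [0.432 0.127 0.   ]
scene tealight 0.43 [202. 249.] [ 0.457 -0.012  0.   ]
scene crate 0.96 [267. 102.] [ 0.51  -0.399  0.   ]
scene square_drawer 0.66 [249. 244.] [ 0.606 -0.107  0.   ]
scene long_drawer 0.83 [218. 340.] [0.624 0.15  0.   ]
scene ashtray 0.6 [168. 378.] [0.495 0.389 0.   ]
side [[0.781, -0.379, 0.496, -0.072], [-0.624, -0.474, 0.621, -0.714], [-0.001, -0.795, -0.607, 0.72], [0.0, 0.0, 0.0, 1.0]]
side cell_a 0.92 [278. 299.] [ 0.387 -0.272  0.   ]
side cell_a 0.64 [171. 163.] [0.355 0.252 0.   ]
side matchbox 0.57 [182. 214.] [0.437 0.12  0.   ]
side charger 0.87 [244. 271.] [ 0.406 -0.157  0.   ]
side charger 0.51 [134. 182.] [0.502 0.397 0.   ]
side tealight 0.46 [202. 245.] [ 0.451 -0.     0.   ]
side crate 0.89 [289. 383.] [ 0.501 -0.401  0.   ]
side crate 0.33 [241. 272.] [ 0.415 -0.152  0.   ]
side square_drawer 0.56 [199. 322.] [ 0.613 -0.114  0.   ]
side long_drawer 0.68 [150. 260.] [0.635 0.171 0.   ]
side ashtray 0.73 [135. 184.] [0.504 0.386 0.   ]
0.9
```

View pics/scene0.png

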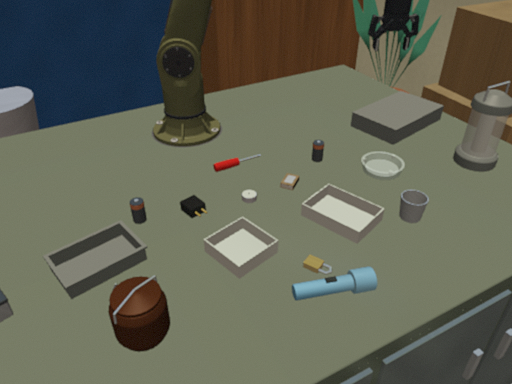

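View pics/side0.png

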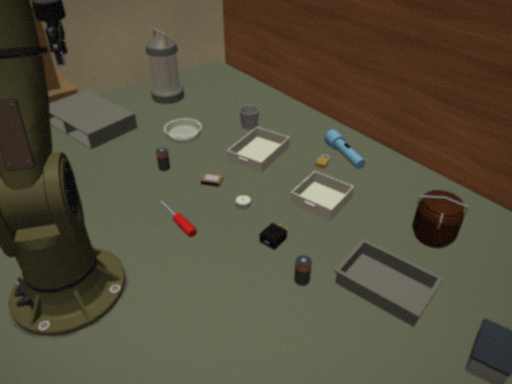

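Run:
```python
from h import *
from scipy.spatial.transform import Rotation as R
s=robot.state();M=R.from_quat(s["tcp_rot"]).as_matrix();print(np.round(M,3))
p=robot.capture("wrist");T=np.array(p["world_from_camera"]);print(np.round(T,3),np.round(M.T@(T[:3,3]-s["position"]),3),np.round(p["camera_matrix"],1))
print([at(p,rc,0).round(3) for rc in((0,0),(0,511),(383,0),(383,511))])
```

```text
[[ 0.     0.398  0.917]
 [ 0.     0.917 -0.398]
 [-1.     0.     0.   ]]
[[ 0.398  0.879  0.262  0.194]
 [ 0.918 -0.381 -0.113  0.625]
 [ 0.     0.285 -0.959  0.373]
 [ 0.     0.     0.     1.   ]] [-0.142  0.001 -0.071] [[269.9   0.  252.6]
 [  0.  269.9 194.7]
 [  0.    0.    1. ]]
[array([-0.045,  0.402,  0.   ]), array([0.196, 0.959, 0.   ]), array([0.441, 0.017, 0.   ]), array([0.811, 0.871, 0.   ])]
```

```bash
python3 -m crank '[{"dp":[0.02,-0.035,0.005]},{"dp":[0.02,-0.035,0.005]},{"dp":[0.02,-0.035,0.005]},{"dp":[0.02,-0.035,0.005]},{"dp":[0.02,-0.035,0.005]},{"dp":[0.02,-0.035,0.005]},{"dp":[0.02,-0.035,0.005]},{"dp":[0.0,0,0]}]'
```

```text
$[0]: bad value
```

```bash
python3 -m crank '[{"dp":[0.02,-0.035,0.005],"yaw":0,"grip":0.085},{"dp":[0.02,-0.035,0.005],"yaw":0,"grip":0.085},{"dp":[0.02,-0.035,0.005],"yaw":0,"grip":0.085},{"dp":[0.02,-0.035,0.005],"yaw":0,"grip":0.085},{"dp":[0.02,-0.035,0.005],"yaw":0,"grip":0.085},{"dp":[0.02,-0.035,0.005],"yaw":0,"grip":0.085},{"dp":[0.02,-0.035,0.005],"yaw":0,"grip":0.085},{"dp":[0,0,0],"yaw":0,"grip":0.085}]'
python3 - <<'E'
from h import *
p=robot.capture("wrist");cv2.imwrite("pics/w1.png",p["image"])
for l in["cell_a","matchbox","tealight","long_drawer","ashtray"]:
    for r in robot.place_of(p,l)[:3]:
        if r["score"]>.2: print(l,round(r["score"],2),np.round(r["location"]),np.round(at(p,r["location"],0.),3))
E
```

```text
time_s: 1.62
position: [0.4055, 0.3426, 0.2682]
tcp_rot: [0.148, 0.69, -0.149, 0.693]
force: [1.2, -0.6, 0.9]
finger_gap: 0.997
cell_a 0.67 [160. 194.] [0.366 0.264 0.   ]
cell_a 0.39 [312. 207.] [0.623 0.155 0.   ]
matchbox 0.75 [229. 146.] [0.435 0.138 0.   ]
matchbox 0.25 [203. 303.] [0.499 0.39  0.   ]
tealight 0.57 [264.  76.] [ 0.443 -0.005  0.   ]
long_drawer 0.62 [313. 208.] [0.626 0.155 0.   ]
ashtray 0.83 [204. 303.] [0.5   0.389 0.   ]
```

View pics/w1.png

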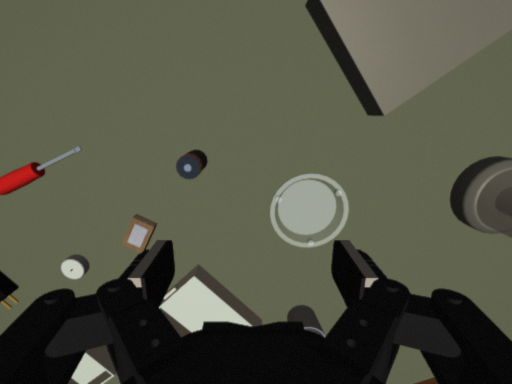

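```bash
cat >> h.py <<'E'
import pickle
def ortho(p,c,z,half=90,s=2):  # top view: s px/mm, x right, y up
    n=2*half*s; h=half/1000
    W=[(c[0]-h,c[1]+h),(c[0]+h,c[1]+h),(c[0]+h,c[1]-h),(c[0]-h,c[1]-h)]
    src=np.float32([px(p,(x,y,z))[::-1] for x,y in W])
    return cv2.warpPerspective(p["image"],cv2.getPerspectiveTransform(src,np.float32([(0,0),(n,0),(n,n),(0,n)])),(n,n))
def snap(n,cam="wrist"):
    p=robot.capture(cam);pickle.dump({k:np.array(p[k]) for k in("image","camera_matrix","world_from_camera")},open(f"pics/{n}.pkl","wb"));return p
def load(n): return pickle.load(open(f"pics/{n}.pkl","rb"))
E
cat > labs.py <<'E'
from h import *
import sys
p=snap(sys.argv[1])
for l in sys.argv[2:]:
    for r in robot.place_of(p,l)[:2]:
        if r["score"]>.3: print(l,round(r["score"],2),np.round(r["location"]),np.round(at(p,r["location"],0.),3))
E
python3 -c "
from h import *
snap('A')"
python3 -m crank '[{"dp":[0.004,-0.04,0.004],"yaw":0,"grip":0.085},{"dp":[0.004,-0.04,0.004],"yaw":0,"grip":0.085},{"dp":[0.004,-0.04,0.004],"yaw":0,"grip":0.085},{"dp":[0.004,-0.04,0.004],"yaw":0,"grip":0.085},{"dp":[0.004,-0.04,0.004],"yaw":0,"grip":0.085},{"dp":[0.004,-0.04,0.004],"yaw":0,"grip":0.085},{"dp":[0,0,0],"yaw":0,"grip":0.085},{"dp":[0,0,0],"yaw":0,"grip":0.085}]'
python3 labs.py B cell_a matchbox charger tealight long_drawer square_drawer
python3 -m crank '[{"dp":[0.0,-0.04,0],"yaw":0,"grip":0.085},{"dp":[0.0,-0.04,0],"yaw":0,"grip":0.085},{"dp":[0.00,-0.04,0],"yaw":0,"grip":0.085},{"dp":[0.00,-0.04,0],"yaw":0,"grip":0.085},{"dp":[0.00,-0.04,0],"yaw":0,"grip":0.085},{"dp":[0.00,-0.04,0],"yaw":0,"grip":0.085},{"dp":[0.02,-0.03,0],"yaw":0,"grip":0.085},{"dp":[0.02,-0.03,0],"yaw":0,"grip":0.085},{"dp":[0,0,0],"yaw":0,"grip":0.085},{"dp":[0,0,0],"yaw":0,"grip":0.085}]'
python3 labs.py C cell_a  charger tealight crate square_drawer
python3 - <<'E'
from h import *
a,b,c=map(load,"ABC")
v=[ortho(a,(.366,.264),.058,50),ortho(b,(.435,.13),.015,50),ortho(b,(.45,-.003),.016,50),ortho(a,(.5,.388),.028,50*1)]
v2=[ortho(c,(.415,-.155),.028,50),ortho(c,(.39,-.28),.058,50)]
big=[cv2.resize(ortho(c,(.505,-.4),.047,130),(200*1,200)),cv2.resize(ortho(b,(.61,-.11),.036,100),(200,200))]
cv2.imwrite("pics/m1.png",np.vstack([np.hstack(v),np.hstack(v2+big)]))
cv2.imwrite("pics/c.png",np.hstack([b["image"],c["image"]])[:,::1])
E
```

```text
time_s: 2.63
position: [0.4234, 0.1099, 0.2909]
tcp_rot: [0.146, 0.692, -0.145, 0.692]
force: [-1.0, 0.0, 0.6]
finger_gap: 0.996
cell_a 0.87 [ 85. 331.] [0.367 0.264 0.   ]
cell_a 0.57 [162. 266.] [0.434 0.13  0.   ]
matchbox 0.97 [159. 266.] [0.431 0.132 0.   ]
charger 0.63 [220. 113.] [ 0.422 -0.15   0.   ]
tealight 0.93 [200. 198.] [ 0.448 -0.     0.   ]
long_drawer 0.62 [253. 320.] [0.625 0.155 0.   ]
long_drawer 0.57 [217. 116.] [ 0.419 -0.142  0.   ]
square_drawer 0.83 [300. 184.] [ 0.614 -0.113  0.   ]
time_s: 3.82
position: [0.4633, -0.1897, 0.2897]
tcp_rot: [0.144, 0.693, -0.146, 0.691]
force: [-0.0, 1.0, -0.5]
finger_gap: 0.997
cell_a 0.59 [142. 183.] [ 0.392 -0.279  0.   ]
charger 0.96 [124. 267.] [ 0.42  -0.146  0.   ]
tealight 0.73 [ 99. 358.] [ 0.441 -0.006  0.   ]
crate 0.59 [232. 150.] [ 0.506 -0.404  0.   ]
square_drawer 0.93 [221. 328.] [ 0.61  -0.112  0.   ]
```

View pics/m1.png

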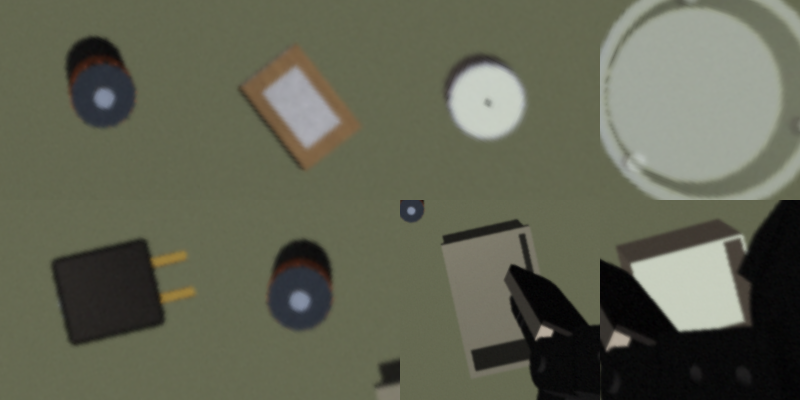

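```bash
python3 -m crank '[{"dp":[-0.0073,0.0065,-0.023],"yaw":6.17,"grip":0.085},{"dp":[-0.0073,0.0065,-0.023],"yaw":6.17,"grip":0.085},{"dp":[-0.0073,0.0065,-0.023],"yaw":6.17,"grip":0.085},{"dp":[-0.0073,0.0065,-0.023],"yaw":6.17,"grip":0.085},{"dp":[-0.0073,0.0065,-0.023],"yaw":6.17,"grip":0.085},{"dp":[-0.0073,0.0065,-0.023],"yaw":6.17,"grip":0.085},{"dp":[0,0,0],"yaw":0,"grip":0.085},{"dp":[0,0,-0.025],"yaw":0,"grip":0.085},{"dp":[0,0,-0.025],"yaw":0,"grip":0.085},{"dp":[0,0,-0.025],"yaw":0,"grip":0.085},{"dp":[0,0,-0.025],"yaw":0,"grip":0.085},{"dp":[0,0,-0.025],"yaw":0,"grip":0.085},{"dp":[0,0,-0.021],"yaw":0,"grip":0.085},{"dp":[0,0,0],"yaw":0,"grip":0.085},{"dp":[0,0,0],"yaw":0,"grip":0.085}]'
python3 - <<'E'
from h import *
p=snap("D");cv2.imwrite("pics/d.png",p["image"])
for q,rc in (("crate",.047),): pass
for l in ("crate","square_drawer","long_drawer"):
    for r in robot.place_of(p,l)[:1]: print(l,r)
E
```

```text
time_s: 5.37
position: [0.4195, -0.1499, 0.0068]
tcp_rot: [-0.083, 0.703, 0.083, 0.702]
force: [0.5, -0.4, -0.0]
finger_gap: 0.998
```

View pics/d.png

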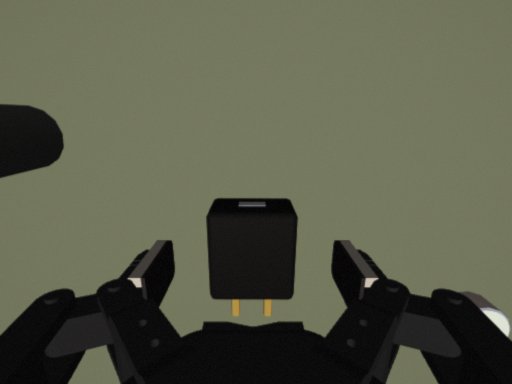

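```bash
python3 -m crank '[{"dp":[0,0,0],"yaw":0,"grip":0.03},{"dp":[0,0,0],"yaw":0,"grip":0.03},{"dp":[0,0,0],"yaw":0,"grip":0.03},{"dp":[0,0,0],"yaw":0,"grip":0.03},{"dp":[0,0,0],"yaw":0,"grip":0.03},{"dp":[0,0,0],"yaw":0,"grip":0.03},{"dp":[0,0,0],"yaw":0,"grip":0.03},{"dp":[0,0,0],"yaw":0,"grip":0.03},{"dp":[0,0,0.02],"yaw":0,"grip":0.03},{"dp":[0,0,0.03],"yaw":0,"grip":0.03},{"dp":[0,0,0.03],"yaw":0,"grip":0.03},{"dp":[0,0,0.03],"yaw":0,"grip":0.03},{"dp":[0,0,0.03],"yaw":0,"grip":0.03},{"dp":[0,0,0],"yaw":0,"grip":0.03}]' 40
```

```text
time_s: 6.73
position: [0.4227, -0.1507, 0.1515]
tcp_rot: [-0.083, 0.699, 0.083, 0.706]
force: [1.1, -1.8, -0.8]
finger_gap: 0.521
```

Run:
```python
from h import *
b,c,a=load("B"),load("C"),load("A")
v=[ortho(b,(.625,.155),.036,100,1),ortho(a,(.625,.155),.036,100,1),ortho(c,(.61,-.11),.036,100,1)]
s=robot.capture("scene");t=robot.capture("side")
w=[ortho(s,(.625,.155),.036,100,1),ortho(t,(.61,-.11),.036,100,1),ortho(t,(.505,-.40),.047,100,1),ortho(s,(.505,-.40),.047,100,1)]
w=[ortho(t,(.625,.155),.036,100,1)]+w
cv2.imwrite("pics/m2.png",np.vstack([np.hstack(v),np.hstack(w[:3]),np.hstack(w[3:]+[w[0]*0])]))
```

```text
(no output)
```

View pics/m2.png

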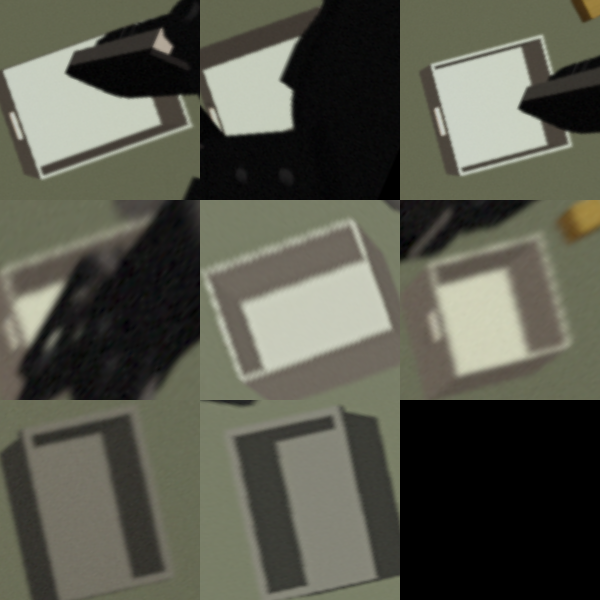

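```bash
python3 -m crank '[{"dp":[0.0216,0.0337,0],"yaw":0.59,"grip":0.03},{"dp":[0.0216,0.0337,0],"yaw":0.59,"grip":0.03},{"dp":[0.0216,0.0337,0],"yaw":0.59,"grip":0.03},{"dp":[0.0216,0.0337,0],"yaw":0.59,"grip":0.03},{"dp":[0.0216,0.0337,0],"yaw":0.59,"grip":0.03},{"dp":[0.0216,0.0337,0],"yaw":0.59,"grip":0.03},{"dp":[0.0216,0.0337,0],"yaw":0.59,"grip":0.03},{"dp":[0.0216,0.0337,0],"yaw":0.59,"grip":0.03},{"dp":[0.0216,0.0337,0],"yaw":0.59,"grip":0.03},{"dp":[0,0,0],"yaw":0,"grip":0.03},{"dp":[0,0,-0.023],"yaw":0,"grip":0.03},{"dp":[0,0,-0.023],"yaw":0,"grip":0.03},{"dp":[0,0,-0.023],"yaw":0,"grip":0.03},{"dp":[0,0,-0.023],"yaw":0,"grip":0.03}]'
python3 - <<'E'
from h import *
p=snap("E");cv2.imwrite("pics/e.png",p["image"])
E
```

```text
time_s: 8.0
position: [0.6119, 0.1525, 0.0507]
tcp_rot: [-0.116, 0.699, 0.115, 0.696]
force: [-0.9, 0.6, -0.5]
finger_gap: 0.518
```

View pics/e.png

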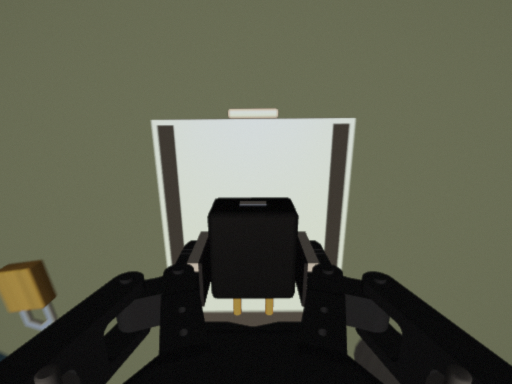

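```bash
python3 -m crank '[{"dp":[-0.0095,-0.003,-0.018],"yaw":0,"grip":0.03},{"dp":[0,0,-0.015],"yaw":0,"grip":0.03},{"dp":[0,0,-0.010],"yaw":0,"grip":0.03},{"dp":[0,0,0],"yaw":0,"grip":0.03},{"dp":[0,0,0],"yaw":0,"grip":0.03},{"dp":[0,0,0],"yaw":0,"grip":0.062},{"dp":[0,0,0],"yaw":0,"grip":0.062},{"dp":[0,0,0],"yaw":0,"grip":0.062},{"dp":[0,0,0],"yaw":0,"grip":0.062},{"dp":[0,0,0.02],"yaw":0,"grip":0.062},{"dp":[0,0,0.04],"yaw":0,"grip":0.062},{"dp":[0,0,0.04],"yaw":0,"grip":0.062},{"dp":[0,0,0.04],"yaw":0,"grip":0.062}]'
python3 -m crank '[{"dp":[-0.017,-0.0024,0],"yaw":-7.08,"grip":0.07},{"dp":[-0.017,-0.0024,0],"yaw":-7.08,"grip":0.07},{"dp":[-0.017,-0.0024,0],"yaw":-7.08,"grip":0.07},{"dp":[-0.017,-0.0024,0],"yaw":-7.08,"grip":0.07},{"dp":[-0.017,-0.0024,0],"yaw":-7.08,"grip":0.07},{"dp":[-0.017,-0.0024,0],"yaw":-7.08,"grip":0.07},{"dp":[-0.017,-0.0024,0],"yaw":-7.08,"grip":0.07},{"dp":[-0.017,-0.0024,0],"yaw":-7.08,"grip":0.07},{"dp":[-0.017,-0.0024,0],"yaw":-7.08,"grip":0.07},{"dp":[-0.0153,-0.0024,0],"yaw":-7.08,"grip":0.07},{"dp":[0,0,-0.03],"yaw":0,"grip":0.07},{"dp":[0,0,-0.03],"yaw":0,"grip":0.07},{"dp":[0,0,0],"yaw":0,"grip":0.07},{"dp":[0,0,0],"yaw":0,"grip":0.07}]'
python3 - <<'E'
from h import *
p=snap("F");s=robot.capture("scene")
cv2.imwrite("pics/f.png",np.hstack([cv2.resize(p["image"],(400,300)),cv2.resize(s["image"][140:320,220:460],(400,300))]))
print(robot.state()["position"])
E
```

```text
time_s: 9.13
position: [0.6037, 0.1502, 0.1528]
tcp_rot: [-0.116, 0.698, 0.116, 0.697]
force: [1.3, 0.7, 0.7]
finger_gap: 0.73
time_s: 10.3
position: [0.4348, 0.1258, 0.0908]
tcp_rot: [0.309, 0.636, -0.311, 0.635]
force: [0.4, -0.5, -0.5]
finger_gap: 0.819
[0.43692858 0.12668265 0.09273934]
```

View pics/f.png

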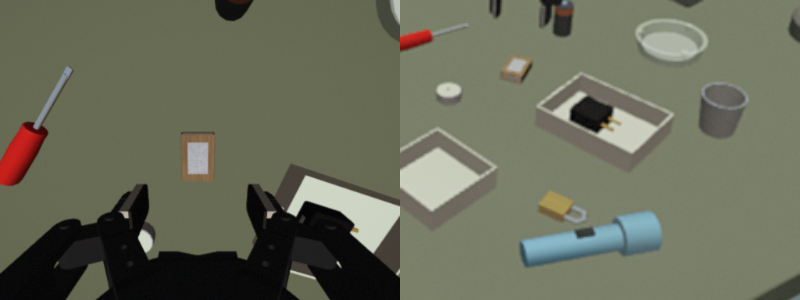

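```bash
python3 -m crank '[{"dp":[0,0,-0.03],"yaw":0,"grip":0.07},{"dp":[0,0,-0.03],"yaw":0,"grip":0.07},{"dp":[0,0,-0.017],"yaw":0,"grip":0.07},{"dp":[0,0,-0.01],"yaw":0,"grip":0.07},{"dp":[0,0,0],"yaw":0,"grip":0.07},{"dp":[0,0,0],"yaw":0,"grip":0.025},{"dp":[0,0,0],"yaw":0,"grip":0.025},{"dp":[0,0,0],"yaw":0,"grip":0.025},{"dp":[0,0,0],"yaw":0,"grip":0.025},{"dp":[0,0,0],"yaw":0,"grip":0.025},{"dp":[0,0,0],"yaw":0,"grip":0.025},{"dp":[0,0,0],"yaw":0,"grip":0.025},{"dp":[0,0,0],"yaw":0,"grip":0.025},{"dp":[0,0,0],"yaw":0,"grip":0.025},{"dp":[0,0,0.02],"yaw":0,"grip":0.025},{"dp":[0,0,0.03],"yaw":0,"grip":0.025},{"dp":[0,0,0.03],"yaw":0,"grip":0.025},{"dp":[0,0,0.03],"yaw":0,"grip":0.025}]' 25
```

```text
time_s: 11.9
position: [0.4357, 0.1262, 0.1161]
tcp_rot: [0.31, 0.635, -0.31, 0.636]
force: [0.7, 0.9, -0.2]
finger_gap: 0.413
```

```bash
python3 -m crank '[{"dp":[0.0221,-0.0303,0],"yaw":-2.9,"grip":0.025},{"dp":[0.0221,-0.0303,0],"yaw":-2.9,"grip":0.025},{"dp":[0.0221,-0.0303,0],"yaw":-2.9,"grip":0.025},{"dp":[0.0221,-0.0303,0],"yaw":-2.9,"grip":0.025},{"dp":[0.0221,-0.0303,0],"yaw":-2.9,"grip":0.025},{"dp":[0.0221,-0.0303,0],"yaw":-2.9,"grip":0.025},{"dp":[0.0221,-0.0303,0],"yaw":-2.9,"grip":0.025},{"dp":[0.0221,-0.0303,0],"yaw":-2.9,"grip":0.025},{"dp":[0,0,0],"yaw":0,"grip":0.025},{"dp":[0,0,-0.03],"yaw":0,"grip":0.025},{"dp":[0,0,-0.03],"yaw":0,"grip":0.025},{"dp":[0,0,0],"yaw":0,"grip":0.025}]'
python3 - <<'E'
from h import *
p=snap("G");cv2.imwrite("pics/g.png",p["image"])
E
```

```text
time_s: 12.9
position: [0.6087, -0.1146, 0.0494]
tcp_rot: [0.43, 0.563, -0.433, 0.558]
force: [-1.5, 1.4, -0.6]
finger_gap: 0.414
```

View pics/g.png

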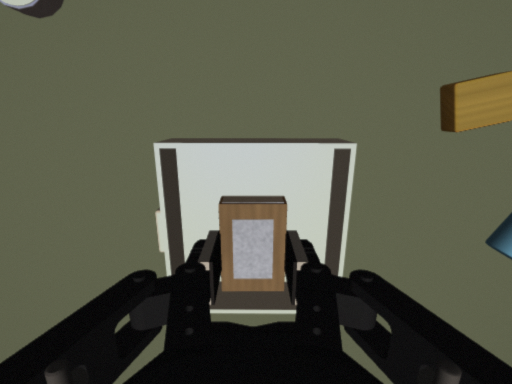

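```bash
python3 -m crank '[{"dp":[0,0,-0.02],"yaw":0,"grip":0.025},{"dp":[0,0,-0.016],"yaw":0,"grip":0.025},{"dp":[0,0,-0.01],"yaw":0,"grip":0.025},{"dp":[0,0,0],"yaw":0,"grip":0.025},{"dp":[0,0,0],"yaw":0,"grip":0.025},{"dp":[0,0,0],"yaw":0,"grip":0.055},{"dp":[0,0,0],"yaw":0,"grip":0.055},{"dp":[0,0,0],"yaw":0,"grip":0.055},{"dp":[0,0,0],"yaw":0,"grip":0.055},{"dp":[0,0,0.02],"yaw":0,"grip":0.055},{"dp":[0,0,0.04],"yaw":0,"grip":0.055},{"dp":[0,0,0.04],"yaw":0,"grip":0.055}]'
python3 -m crank '[{"dp":[-0.028,0.0187,0],"yaw":0,"grip":0.07},{"dp":[-0.028,0.0187,0],"yaw":0,"grip":0.07},{"dp":[-0.028,0.0187,0],"yaw":0,"grip":0.07},{"dp":[-0.028,0.0187,0],"yaw":0,"grip":0.07},{"dp":[-0.028,0.0187,0],"yaw":0,"grip":0.07},{"dp":[-0.028,0.0187,0],"yaw":0,"grip":0.07},{"dp":[0,0,-0.03],"yaw":0,"grip":0.07},{"dp":[0,0,0],"yaw":0,"grip":0.07},{"dp":[0,0,0],"yaw":0,"grip":0.07}]'
python3 - <<'E'
from h import *
p=snap("H");s=robot.capture("scene")
for r in robot.spot_in(p,"tealight")[:2]: print(r,at(p,r["location"],.014))
cv2.imwrite("pics/hh.png",np.hstack([ortho(p,(.444,-.004),.016,75),ortho(p,(.612,-.116),.003,75),ortho(s,(.612,-.116),.015,75)])[:,:800])
E
```

```text
time_s: 13.95
position: [0.6111, -0.1157, 0.1082]
tcp_rot: [0.43, 0.561, -0.432, 0.559]
force: [1.7, 1.5, 0.7]
finger_gap: 0.642
time_s: 14.7
position: [0.4438, -0.0038, 0.0783]
tcp_rot: [0.431, 0.561, -0.431, 0.56]
force: [0.4, -0.5, -0.3]
finger_gap: 0.819
{'location': [207.0, 250.2], 'score': 0.67} [ 0.44294596 -0.00341766  0.014     ]
```

View pics/hh.png

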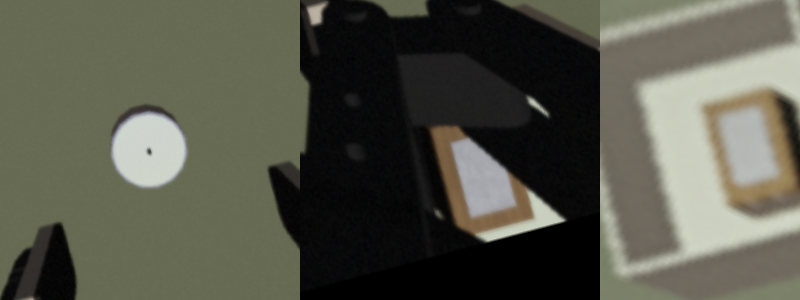

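```bash
python3 -m crank '[{"dp":[0,0,-0.03],"yaw":0,"grip":0.07},{"dp":[0,0,-0.03],"yaw":0,"grip":0.07},{"dp":[0,0,-0.014],"yaw":0,"grip":0.07},{"dp":[0,0,0],"yaw":0,"grip":0.07},{"dp":[0,0,0],"yaw":0,"grip":0.03},{"dp":[0,0,0],"yaw":0,"grip":0.03},{"dp":[0,0,0],"yaw":0,"grip":0.03},{"dp":[0,0,0],"yaw":0,"grip":0.03},{"dp":[0,0,0],"yaw":0,"grip":0.03},{"dp":[0,0,0],"yaw":0,"grip":0.03},{"dp":[0,0,0],"yaw":0,"grip":0.03},{"dp":[0,0,0],"yaw":0,"grip":0.03},{"dp":[0,0,0],"yaw":0,"grip":0.03},{"dp":[0,0,0.02],"yaw":0,"grip":0.03},{"dp":[0,0,0.03],"yaw":0,"grip":0.03},{"dp":[0,0,0.03],"yaw":0,"grip":0.03},{"dp":[0,0,0.03],"yaw":0,"grip":0.03}]' 25
python3 - <<'E'
from h import *
a=load("A")
o=ortho(a,(.5,.388),.028,75,3)
o2=ortho(a,(.5,.388),.008,75,3)
cv2.imwrite("pics/ash.png",np.hstack([o,o2])[:,:800])
E
```

```text
time_s: 16.27
position: [0.4439, -0.004, 0.1154]
tcp_rot: [0.431, 0.56, -0.432, 0.56]
force: [0.4, 1.3, -0.2]
finger_gap: 0.441
```

View pics/ash.png

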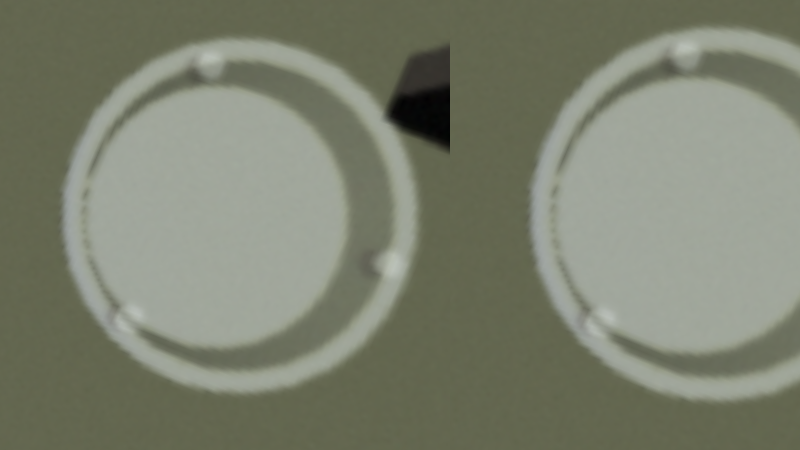

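```bash
python3 -m crank '[{"dp":[0.006,0.0395,0],"yaw":0,"grip":0.03},{"dp":[0.006,0.0395,0],"yaw":0,"grip":0.03},{"dp":[0.006,0.0395,0],"yaw":0,"grip":0.03},{"dp":[0.006,0.0395,0],"yaw":0,"grip":0.03},{"dp":[0.006,0.0395,0],"yaw":0,"grip":0.03},{"dp":[0.006,0.0395,0],"yaw":0,"grip":0.03},{"dp":[0.006,0.0395,0],"yaw":0,"grip":0.03},{"dp":[0.006,0.0395,0],"yaw":0,"grip":0.03},{"dp":[0.006,0.0395,0],"yaw":0,"grip":0.03},{"dp":[0.006,0.0395,0],"yaw":0,"grip":0.03},{"dp":[0,0,0],"yaw":0,"grip":0.03},{"dp":[0,0,-0.03],"yaw":0,"grip":0.03},{"dp":[0,0,-0.03],"yaw":0,"grip":0.03},{"dp":[0,0,0],"yaw":0,"grip":0.03}]'
python3 - <<'E'
from h import *
p=snap("I");cv2.imwrite("pics/i.png",p["image"])
E
```

```text
time_s: 17.43
position: [0.5004, 0.3892, 0.0487]
tcp_rot: [0.427, 0.561, -0.434, 0.56]
force: [-1.9, -1.5, -0.8]
finger_gap: 0.442
```

View pics/i.png

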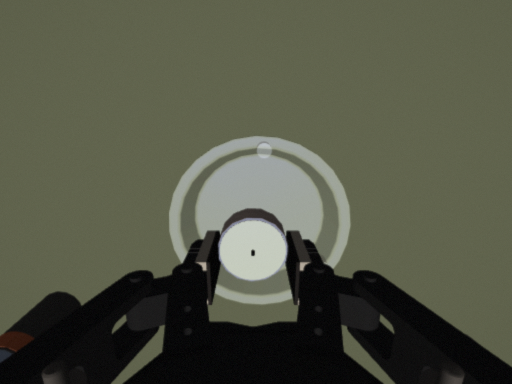

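Run:
```python
from h import *
p=load("I");print(at(p,(220,259.5),.028),at(p,(213,260),.008),at(p,(250,252.5),.065),robot.state()["position"])
b=load("C")
```

```text
[0.50400181 0.39706755 0.028     ] [0.50538734 0.39462334 0.008     ] [0.50035096 0.39442162 0.065     ] [0.50183878 0.38972661 0.0514427 ]
```

```bash
python3 -m crank '[{"dp":[0.003,0.002,-0.02],"yaw":0,"grip":0.03},{"dp":[0,0,-0.011],"yaw":0,"grip":0.03},{"dp":[0,0,-0.01],"yaw":0,"grip":0.03},{"dp":[0,0,0],"yaw":0,"grip":0.03},{"dp":[0,0,0],"yaw":0,"grip":0.03},{"dp":[0,0,0],"yaw":0,"grip":0.05},{"dp":[0,0,0],"yaw":0,"grip":0.05},{"dp":[0,0,0],"yaw":0,"grip":0.05},{"dp":[0,0,0],"yaw":0,"grip":0.05},{"dp":[0,0,0.02],"yaw":0,"grip":0.05},{"dp":[0,0,0.04],"yaw":0,"grip":0.05},{"dp":[0,0,0.04],"yaw":0,"grip":0.05}]'
python3 -m crank '[{"dp":[-0.0279,-0.0254,0],"yaw":0,"grip":0.07},{"dp":[-0.0279,-0.0254,0],"yaw":0,"grip":0.07},{"dp":[-0.0279,-0.0254,0],"yaw":0,"grip":0.07},{"dp":[-0.0279,-0.0254,0],"yaw":0,"grip":0.07},{"dp":[-0.0279,-0.0254,0],"yaw":0,"grip":0.07},{"dp":[0,0,0],"yaw":0,"grip":0.07},{"dp":[0,0,0],"yaw":0,"grip":0.07}]'
python3 - <<'E'
from h import *
p=snap("J");s=robot.capture("side");print(robot.state()["position"])
for r in robot.place_of(p,"cell_a")[:2]: print(r,at(p,r["location"],0))
cv2.imwrite("pics/j.png",np.hstack([ortho(p,(.3675,.266),.061,75),ortho(s,(.504,.391),.02,75)]))
E
```

```text
time_s: 18.48
position: [0.5064, 0.3924, 0.1131]
tcp_rot: [0.43, 0.56, -0.433, 0.56]
force: [0.4, 0.5, 0.5]
finger_gap: 0.585
time_s: 19.07
position: [0.3665, 0.2659, 0.1138]
tcp_rot: [0.432, 0.562, -0.43, 0.559]
force: [0.2, -0.1, 1.2]
finger_gap: 0.816
[0.36900512 0.26736593 0.11425304]
{'location': [191.6, 251.0], 'score': 0.9} [0.36619218 0.26576321 0.        ]
```

View pics/j.png

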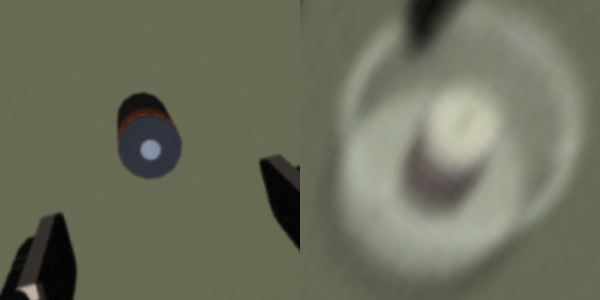

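```bash
python3 -m crank '[{"dp":[0,0,-0.03],"yaw":0,"grip":0.07},{"dp":[0,0,-0.03],"yaw":0,"grip":0.07},{"dp":[0,0,-0.023],"yaw":0,"grip":0.07},{"dp":[0,0,0],"yaw":0,"grip":0.07},{"dp":[0,0,0],"yaw":0,"grip":0.02},{"dp":[0,0,0],"yaw":0,"grip":0.02},{"dp":[0,0,0],"yaw":0,"grip":0.02},{"dp":[0,0,0],"yaw":0,"grip":0.02},{"dp":[0,0,0],"yaw":0,"grip":0.02},{"dp":[0,0,0],"yaw":0,"grip":0.02},{"dp":[0,0,0],"yaw":0,"grip":0.02},{"dp":[0,0,0],"yaw":0,"grip":0.02},{"dp":[0,0,0],"yaw":0,"grip":0.02},{"dp":[0,0,0],"yaw":0,"grip":0.02},{"dp":[0,0,0.02],"yaw":0,"grip":0.02},{"dp":[0,0,0.03],"yaw":0,"grip":0.02},{"dp":[0,0,0.03],"yaw":0,"grip":0.02},{"dp":[0,0,0.04],"yaw":0,"grip":0.02}]' 60
python3 - <<'E'
from h import *
C=np.array([.506,-.4045]);a=np.radians(-77.4);u=np.array([np.cos(a),np.sin(a)])
print(C+.042*u,C-.042*u)
E
```

```text
time_s: 20.72
position: [0.367, 0.2649, 0.1503]
tcp_rot: [0.43, 0.56, -0.432, 0.56]
force: [0.2, 2.0, -2.5]
finger_gap: 0.356
[ 0.51516202 -0.4454885 ] [ 0.49683798 -0.3635115 ]
```

```bash
python3 -m crank '[{"dp":[0.024,-0.033,0],"yaw":0,"grip":0.02},{"dp":[0.024,-0.033,0],"yaw":0,"grip":0.02},{"dp":[0.024,-0.033,0],"yaw":0,"grip":0.02},{"dp":[0.024,-0.033,0],"yaw":0,"grip":0.02},{"dp":[0.024,-0.033,0],"yaw":0,"grip":0.02},{"dp":[0.024,-0.033,0],"yaw":0,"grip":0.02},{"dp":[0,-0.04,0],"yaw":0,"grip":0.02},{"dp":[0,-0.04,0],"yaw":0,"grip":0.02},{"dp":[0,-0.04,0],"yaw":0,"grip":0.02},{"dp":[0,-0.04,0],"yaw":0,"grip":0.02},{"dp":[0,-0.04,0],"yaw":0,"grip":0.02},{"dp":[0,-0.04,0],"yaw":0,"grip":0.02},{"dp":[0,-0.04,0],"yaw":0,"grip":0.02},{"dp":[0,-0.04,0],"yaw":0,"grip":0.02},{"dp":[0,-0.04,0],"yaw":0,"grip":0.02},{"dp":[0,-0.04,0],"yaw":0,"grip":0.02},{"dp":[0.002,-0.039,0],"yaw":0,"grip":0.02},{"dp":[0.002,-0.0355,0],"yaw":0,"grip":0.02},{"dp":[0,-0.04,0],"yaw":0,"grip":0.02},{"dp":[0,0,0],"yaw":0,"grip":0.02}]'
python3 -m crank '[{"dp":[0,0,0],"yaw":0,"grip":0.02},{"dp":[0,0,0],"yaw":0,"grip":0.02}]'
python3 - <<'E'
from h import *
p=snap("K");s=robot.state();print(s["position"],s["force"])
cv2.imwrite("pics/k.png",np.hstack([cv2.resize(p["image"],(400,300)),cv2.resize(ortho(p,(.506,-.4045),.047,100,2),(300,300))]))
E
```

```text
time_s: 22.38
position: [0.5106, -0.4564, 0.1504]
tcp_rot: [0.432, 0.557, -0.437, 0.559]
force: [-2.7, -0.7, -0.9]
finger_gap: 0.361
time_s: 22.55
position: [0.5159, -0.4461, 0.15]
tcp_rot: [0.432, 0.56, -0.431, 0.56]
force: [0.2, 0.1, -2.7]
finger_gap: 0.359
[ 0.51681413 -0.44478139  0.15006243] [ 0.5684339   1.48987443 -0.83061186]
```

View pics/k.png

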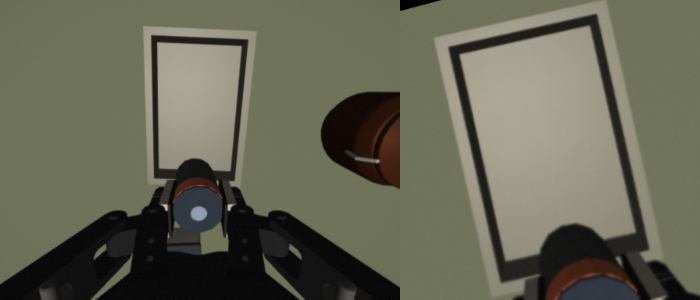

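```bash
python3 -m crank '[{"dp":[0,0,-0.025],"yaw":0,"grip":0.02},{"dp":[0,0,-0.025],"yaw":0,"grip":0.02},{"dp":[0,0,-0.025],"yaw":0,"grip":0.02},{"dp":[0,0,-0.015],"yaw":0,"grip":0.02},{"dp":[0,0,-0.008],"yaw":0,"grip":0.02},{"dp":[0,0,-0.005],"yaw":0,"grip":0.02},{"dp":[0,0,-0.003],"yaw":0,"grip":0.02},{"dp":[0,0,0],"yaw":0,"grip":0.02},{"dp":[0,0,0],"yaw":0,"grip":0.02},{"dp":[0,0,0],"yaw":0,"grip":0.02}]'
```

```text
time_s: 23.43
position: [0.5166, -0.4469, 0.0456]
tcp_rot: [0.431, 0.56, -0.431, 0.561]
force: [-1.0, -0.0, -1.8]
finger_gap: 0.359
```

```bash
python3 -m crank '[{"dp":[0,0,-0.001],"yaw":0,"grip":0.02},{"dp":[0,0,0],"yaw":0,"grip":0.02},{"dp":[0,0,0],"yaw":0,"grip":0.05},{"dp":[0,0,0],"yaw":0,"grip":0.05},{"dp":[0,0,0],"yaw":0,"grip":0.05},{"dp":[0,0,0],"yaw":0,"grip":0.05},{"dp":[0,0,0],"yaw":0,"grip":0.05},{"dp":[0,0,0.015],"yaw":0,"grip":0.05},{"dp":[0,0,0.03],"yaw":0,"grip":0.05},{"dp":[0,0,0.03],"yaw":0,"grip":0.05},{"dp":[-0.0247,0.0333,0],"yaw":0,"grip":0.07},{"dp":[-0.0247,0.0333,0],"yaw":0,"grip":0.07},{"dp":[-0.0247,0.0333,0],"yaw":0,"grip":0.07},{"dp":[-0.0247,0.0333,0],"yaw":0,"grip":0.07},{"dp":[-0.0267,0.0348,0],"yaw":0,"grip":0.07},{"dp":[0,0,0],"yaw":0,"grip":0.07},{"dp":[0,0,0],"yaw":0,"grip":0.07}]'
python3 - <<'E'
from h import *
p=snap("L");print(robot.state()["position"])
for n in("wrist","scene","side"):
    q=p if n=="wrist" else robot.capture(n)
    for l in ("cell_a","crate"):
        for r in robot.place_of(q,l)[:3]: print(n,l,r["score"],r["location"],at(q,r["location"],0).round(4),at(q,r["location"],.012).round(4))
E
```

```text
time_s: 24.85
position: [0.3976, -0.2836, 0.1209]
tcp_rot: [0.434, 0.56, -0.427, 0.561]
force: [1.2, -0.5, 0.3]
finger_gap: 0.821
[ 0.39803714 -0.28565389  0.12097133]
wrist cell_a 0.96 [184.4, 244.4] [ 0.3906 -0.2799  0.    ] [ 0.3901 -0.2769  0.012 ]
wrist crate 0.84 [309.8, 312.3] [ 0.5045 -0.405   0.    ] [ 0.4988 -0.3964  0.012 ]
scene cell_a 0.9 [222.9, 141.5] [ 0.4043 -0.2802  0.    ] [ 0.4194 -0.2831  0.012 ]
scene cell_a 0.8 [273.7, 80.3] [ 0.5062 -0.445   0.    ] [ 0.5196 -0.445   0.012 ]
scene crate 0.97 [266.3, 99.6] [ 0.5039 -0.404   0.    ] [ 0.5173 -0.4047  0.012 ]
side cell_a 0.86 [280.1, 298.7] [ 0.3823 -0.2761  0.    ] [ 0.3747 -0.2834  0.012 ]
side cell_a 0.6 [298.1, 405.8] [ 0.5185 -0.4452  0.    ] [ 0.5087 -0.4497  0.012 ]
side crate 0.71 [287.3, 384.3] [ 0.5069 -0.4004  0.    ] [ 0.4972 -0.4057  0.012 ]
```

```bash
python3 -m crank '[{"dp":[0,0,0],"yaw":0,"grip":0.07},{"dp":[0,0,0],"yaw":0,"grip":0.07}]'
python3 - <<'E'
from h import *
X=[]
for i in range(5):
    p=robot.capture("wrist");X.append(robot.state()["position"])
print(np.mean(X,0))
pickle.dump({k:np.array(p[k]) for k in("image","camera_matrix","world_from_camera")},open("pics/M.pkl","wb"))
o=ortho(p,(.39,-.2785),.061,60,3)
m=cv2.inRange(cv2.cvtColor(o,cv2.COLOR_BGR2GRAY),125,255);n,_,st,ce=cv2.connectedComponentsWithStats(m)
for i in range(1,n):
    if st[i,4]>100: print(st[i],.39+(ce[i][0]-180)/3000,-.2785-(ce[i][1]-180)/3000)
E
```

```text
time_s: 25.47
position: [0.3963, -0.2868, 0.1194]
tcp_rot: [0.431, 0.56, -0.433, 0.56]
force: [0.9, 0.5, -0.4]
finger_gap: 0.816
[ 0.39649772 -0.286399    0.11954061]
[165 169  28  28 597] 0.389427694025684 -0.27943299832495816
```

```bash
python3 -m crank '[{"dp":[-0.0035,0.0035,0],"yaw":0,"grip":0.07},{"dp":[-0.0035,0.0035,0],"yaw":0,"grip":0.07},{"dp":[0,0,-0.02],"yaw":0,"grip":0.07},{"dp":[0,0,-0.02],"yaw":0,"grip":0.07},{"dp":[0,0,0],"yaw":0,"grip":0.07}]'
python3 - <<'E'
from h import *
X=[]
for i in range(5):
    p=robot.capture("wrist");X.append(robot.state()["position"])
print(np.mean(X,0))
E
```

```text
time_s: 26.13
position: [0.3876, -0.2776, 0.077]
tcp_rot: [0.431, 0.562, -0.432, 0.558]
force: [-0.8, 1.3, -0.3]
finger_gap: 0.822
[ 0.38939588 -0.27954585  0.07989368]
```

```bash
python3 -m crank '[{"dp":[0,0,-0.02],"yaw":0,"grip":0.07},{"dp":[0,0,-0.02],"yaw":0,"grip":0.07},{"dp":[0,0,-0.011],"yaw":0,"grip":0.07},{"dp":[0,0,0],"yaw":0,"grip":0.07},{"dp":[0,0,0],"yaw":0,"grip":0.02},{"dp":[0,0,0],"yaw":0,"grip":0.02},{"dp":[0,0,0],"yaw":0,"grip":0.02},{"dp":[0,0,0],"yaw":0,"grip":0.02},{"dp":[0,0,0],"yaw":0,"grip":0.02},{"dp":[0,0,0],"yaw":0,"grip":0.02},{"dp":[0,0,0],"yaw":0,"grip":0.02},{"dp":[0,0,0],"yaw":0,"grip":0.02},{"dp":[0,0,0],"yaw":0,"grip":0.02},{"dp":[0,0,0],"yaw":0,"grip":0.02},{"dp":[0,0,0.02],"yaw":0,"grip":0.02},{"dp":[0,0,0.03],"yaw":0,"grip":0.02},{"dp":[0,0,0.03],"yaw":0,"grip":0.02},{"dp":[0,0,0.04],"yaw":0,"grip":0.02}]' 60
python3 -m crank '[{"dp":[0.02,-0.015,0],"yaw":0,"grip":0.02},{"dp":[0.02,-0.015,0],"yaw":0,"grip":0.02},{"dp":[0.02,-0.015,0],"yaw":0,"grip":0.02},{"dp":[0.02,-0.015,0],"yaw":0,"grip":0.02},{"dp":[0.02,-0.015,0],"yaw":0,"grip":0.02},{"dp":[0.006,-0.01,0],"yaw":0,"grip":0.02},{"dp":[0,0,0],"yaw":0,"grip":0.02},{"dp":[0,0,0],"yaw":0,"grip":0.02}]'
python3 - <<'E'
from h import *
X=[];S=[]
for i in range(5):
    p=robot.capture("wrist");s=robot.state();X.append(s["position"]);S.append(s["force"])
print(np.mean(X,0),np.mean(S,0),s["finger_gap"])
for n in("scene","side"):
    q=robot.capture(n)
    for r in robot.place_of(q,"crate")[:1]: print(n,at(q,r["location"],0).round(4))
E
```

```text
time_s: 27.88
position: [0.3879, -0.2788, 0.1483]
tcp_rot: [0.431, 0.561, -0.433, 0.559]
force: [0.6, 2.8, -0.8]
finger_gap: 0.361
time_s: 28.55
position: [0.4949, -0.3646, 0.1484]
tcp_rot: [0.431, 0.56, -0.432, 0.56]
force: [-0.4, 0.1, -1.2]
finger_gap: 0.355
[ 0.49495395 -0.36360612  0.14857656] [-0.47384792  0.0038106  -1.56291618] 0.35659783246796267
scene [ 0.5076 -0.4036  0.    ]
side [ 0.5014 -0.4041  0.    ]
```

```bash
python3 -m crank '[{"dp":[0.001,0,-0.025],"yaw":0,"grip":0.02},{"dp":[0,0,-0.025],"yaw":0,"grip":0.02},{"dp":[0,0,-0.025],"yaw":0,"grip":0.02},{"dp":[0,0,-0.015],"yaw":0,"grip":0.02},{"dp":[0,0,-0.008],"yaw":0,"grip":0.02},{"dp":[0,0,-0.005],"yaw":0,"grip":0.02},{"dp":[0,0,-0.003],"yaw":0,"grip":0.02},{"dp":[0,0,0],"yaw":0,"grip":0.02},{"dp":[0,0,0],"yaw":0,"grip":0.02}]'
python3 - <<'E'
from h import *
X=[];S=[]
for i in range(5):
    p=robot.capture("wrist");s=robot.state();X.append(s["position"]);S.append(s["force"])
print(np.mean(X,0),np.mean(S,0),s["finger_gap"])
E
```

```text
time_s: 29.75
position: [0.4972, -0.3648, 0.0436]
tcp_rot: [0.431, 0.559, -0.432, 0.561]
force: [-0.5, 0.4, -1.2]
finger_gap: 0.357
[ 0.49708782 -0.36467339  0.04350001] [-0.08555777  0.16040509 -1.26532374] 0.35844304800844934
```

```bash
python3 -m crank '[{"dp":[0,0,-0.0015],"yaw":0,"grip":0.02},{"dp":[0,0,0],"yaw":0,"grip":0.02},{"dp":[0,0,0],"yaw":0,"grip":0.05},{"dp":[0,0,0],"yaw":0,"grip":0.05},{"dp":[0,0,0],"yaw":0,"grip":0.05},{"dp":[0,0,0],"yaw":0,"grip":0.05},{"dp":[0,0,0],"yaw":0,"grip":0.05},{"dp":[0,0,0.015],"yaw":0,"grip":0.05},{"dp":[0,0,0.03],"yaw":0,"grip":0.05},{"dp":[0,0,0.04],"yaw":0,"grip":0.05},{"dp":[0,0,0.04],"yaw":0,"grip":0.05},{"dp":[0.02,0.02,0.03],"yaw":0,"grip":0.05},{"dp":[0.02,0.02,0.03],"yaw":0,"grip":0.05},{"dp":[0.01,-0.04,0],"yaw":0,"grip":0.05},{"dp":[0.01,-0.04,0],"yaw":0,"grip":0.05},{"dp":[0.01,-0.04,0],"yaw":0,"grip":0.05},{"dp":[0.0,-0.04,0],"yaw":0,"grip":0.05},{"dp":[0,-0.03,0],"yaw":0,"grip":0.05},{"dp":[0,0,0],"yaw":0,"grip":0.05},{"dp":[0,0,0],"yaw":0,"grip":0.05}]'
python3 - <<'E'
from h import *
p=snap("N");s=robot.capture("scene");d=robot.capture("side")
T=[ortho(p,(.5055,-.405),.061,100,2)[:,:],ortho(s,(.504,.391),.012,50,4),ortho(d,(.504,.391),.012,50,4)]
cv2.imwrite("pics/n.png",np.hstack([cv2.resize(T[0],(400,400)),np.vstack([cv2.resize(t,(200,200)) for t in T[1:]]),cv2.resize(s["image"][140:340,0:100],(200,400))]))
for l in("cell_a","crate"):
    for r in robot.place_of(p,l)[:2]: print(l,r["score"],at(p,r["location"],0).round(4),at(p,r["location"],.012).round(4))
E
```

```text
time_s: 31.67
position: [0.564, -0.5173, 0.2265]
tcp_rot: [0.432, 0.559, -0.434, 0.559]
force: [1.5, 0.4, -0.2]
finger_gap: 0.587
cell_a 0.81 [ 0.512 -0.449  0.   ] [ 0.5132 -0.4489  0.012 ]
cell_a 0.77 [ 0.4978 -0.3628  0.    ] [ 0.4994 -0.3655  0.012 ]
crate 0.84 [ 0.506  -0.4017  0.    ] [ 0.5074 -0.4031  0.012 ]
```

View pics/n.png

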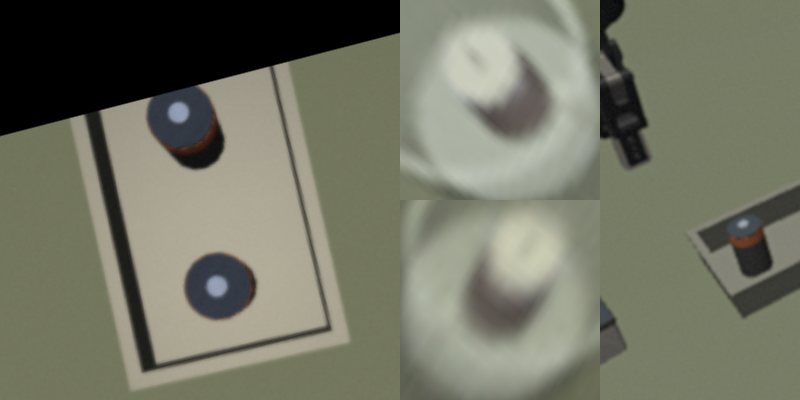

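```bash
python3 -m crank '[{"dp":[-0.002,0.04,0],"yaw":0,"grip":0.05},{"dp":[-0.002,0.04,0],"yaw":0,"grip":0.05},{"dp":[-0.002,0.04,0],"yaw":0,"grip":0.05},{"dp":[-0.002,0.04,0],"yaw":0,"grip":0.05},{"dp":[-0.002,0.04,0],"yaw":0,"grip":0.05},{"dp":[-0.002,0.04,0],"yaw":0,"grip":0.05},{"dp":[-0.002,0.04,0],"yaw":0,"grip":0.05},{"dp":[-0.002,0.04,0],"yaw":0,"grip":0.05},{"dp":[-0.002,0.04,0],"yaw":0,"grip":0.05},{"dp":[-0.002,0.04,0],"yaw":0,"grip":0.05},{"dp":[-0.002,0.04,0],"yaw":0,"grip":0.05},{"dp":[-0.002,0.04,0],"yaw":0,"grip":0.05},{"dp":[-0.002,0.04,0],"yaw":0,"grip":0.05},{"dp":[-0.002,0.04,0],"yaw":0,"grip":0.05},{"dp":[-0.002,0.04,0],"yaw":0,"grip":0.05},{"dp":[-0.002,0.04,0],"yaw":0,"grip":0.05},{"dp":[-0.002,0.04,0],"yaw":0,"grip":0.05},{"dp":[-0.002,0.04,0],"yaw":0,"grip":0.05},{"dp":[0,0,0],"yaw":0,"grip":0.05},{"dp":[0,0,0],"yaw":0,"grip":0.05}]'
python3 - <<'E'
from h import *
p=snap("O")
for l,z in(("ashtray",0),("tealight",.008),("charger",.003),("long_drawer",0)):
    for r in robot.place_of(p,l)[:1]: print(l,r["score"],at(p,r["location"],z).round(4))
cv2.imwrite("pics/o.png",np.hstack([ortho(p,(.504,.391),.028,75,2),ortho(p,(.504,.391),.026,75,2)]))
o=np.hstack([ortho(p,(.504,.391),.026,75,3),ortho(p,(.6225,.1565),.031,100,2)[:400,:350].copy() if 0 else cv2.resize(p["image"],(350,262))[:262] if 0 else cv2.copyMakeBorder(cv2.resize(p["image"],(350,262)),0,188,0,0,cv2.BORDER_CONSTANT)])
cv2.imwrite("pics/o.png",o)
E
```

```text
time_s: 33.58
position: [0.5289, 0.2103, 0.2259]
tcp_rot: [0.429, 0.562, -0.43, 0.562]
force: [0.1, -1.2, 0.4]
finger_gap: 0.585
ashtray 0.6 [0.5034 0.3947 0.    ]
tealight 0.72 [0.5104 0.3928 0.008 ]
charger 0.86 [0.6092 0.1464 0.003 ]
long_drawer 0.81 [0.62   0.1585 0.    ]
```

View pics/o.png

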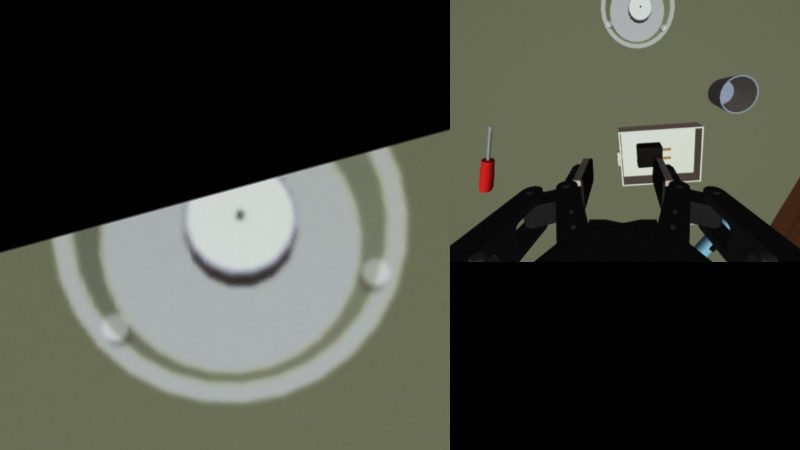

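```bash
python3 -c "
from h import *
s=robot.state();print(s['time_s'],s['force'],np.abs(s['joint_vel']).max());print(robot.sign_off())"
```

```text
33.8333 [-0.17894581  0.74778136  0.17812751] 0.00601225049219083
the job is handed in; nothing more can be done
None
```

I finished the sort and handed it in at 33.8 s of the 136 s allowed. `sign_off` reports no verdict, so what follows is from my own checks.

| Item | Where it ended up | Last check |
|---|---|---|
| Charger | Flat, right side up, in the long drawer, pins clear of the wall | About 16 mm from the drawer's centre by the wrist camera |
| Matchbox | Flat, roughly central, in the square drawer | Last looked at just after release, by eye only; not measured again |
| Tea light | Upright in the ashtray | About 4–7 mm off centre (limit 15 mm); the wrist picture cut off the far side of the rim |
| Cells | Upright, one in each crate half | About 39 mm and 46 mm from the middle lengthwise (allowed 27–57 mm), near the centre line |
| Crate | Not visibly moved or tilted | Estimates of its position agree within a few mm before and after |

- **Disagreements between cameras:** the scene and side cameras put the cells and crate up to about 10 mm apart, so I went by the wrist camera there.
- **Arm stopped short:** on the move to the second cell it ended about 10 mm from the commanded point. I measured this and corrected it before gripping.
- **At hand-in:** the arm was still, the gripper was open at 0.23 m above the shelf, and it was touching nothing.

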